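# Close the light meter's cover and hold its shutter half open

### The arm

A 6-joint arm with a two-finger parallel gripper is mounted at the origin on a cart in front of the work surface, level with it; the furniture and walls round the work are solid. World frame = base frame: x ahead of the robot, y to its left, z up, the work surface at z = 0. Lengths are in m, angles in degrees, forces in N, time in s.
With the tool pointing down it reaches from about 0.375 to 0.75 m from the base axis. Payload 9 kg.
Tool frame: the origin (TCP) lies at the very end of the fingers, on their centre line; the grasp point (between the pads) lies 19 mm behind it; z points along the fingers, y is the line along which they close (so a half turn about z gives the same grasp; the last joint's range is limited). The gripper opens to 85 mm and grips with 20 to 120 N. Pads are 22 mm wide; open, the fingers measure 114 mm over their backs; the gripper's body (76 mm by 85 mm) begins 54 mm behind the grasp point. The pads swing forward as they close: fully open they stand 13 mm farther back than shut.
Start: joints at [-78.306, 5.964, 5.575, 89.605, 0, 77.527], TCP at [0.246, -0.547, 0.231] pointing down, gripper open.
Joint ranges: [-171.21, 171.21], [-48.23, 106.86], [-62.78, 66.21], [-105.2, 120.99], [-86.42, 89.51], [-180, 180]. Speed limits (degrees/s): [127.2, 127.2, 147.25, 180, 180, 180].

### API

Orientations are given as a 3x3 rotation matrix whose columns are the frame's x, y, z axes.
In Python, from rig import robot, optics gives the robot as it stands. The module is installed in compiled form; this text tells all that it offers.
- The arm moves only by the tool send_rows, never from a script. Its argument "motion" is a list of rows, each a list of 2 entries, a list of its own where there are three numbers: the shift along the tool's x, y, z in cm, then the turn, a rotation vector about the tool's x, y, z in rad. A call has 1 to 10 rows; each row is the pose to reach, as a shift and turn from the pose commanded when the call began, along the tool's axes at that moment; what a row does not reach only later rows make up. A row lasts 1/8 s, in which the tool goes at most 62.5 mm and 10.7 degrees, less where a joint would pass 70% of its speed; a pose out of reach is approached as far as the arm can. A call with a gripper value outside its range is refused whole. "gripper" is the opening in per cent of the stroke, from 0 (shut) to 100 (fully open), set as the call begins (left out, the last holds). The fingers move at their own pace and stop on an object; the grip force is fixed at half the most. Time passes only in rows, so rows that repeat a pose let the fingers close. It gives the time, the measured TCP pose, the force, the opening and the grip force at its end, in the units of the state.
- robot.get_state(): the state, without advancing time (a new reading comes with each control period).
- optics.capture(name): name is "scene" or "top" or "wrist"; returns a dict with "image" (384x512x3 uint8, blue, green, red), "fx", "fy", "cx", "cy" (pixels), "extrinsics" (4x4, takes a point from camera to world coordinates); the wrist camera has in their place "hand_eye" (4x4, takes a point from camera to tool coordinates, whose origin is the TCP and whose axes are the flange's). Camera axes: x right, y down, z forward; pixel columns grow to the right and rows downward; lengths in m; the calibration is good to about 2 mm. A picture is of the moment at which its call begins: read the wrist's pose just before it. There is no depth.
- robot.sign_off(): hands the job in; it is judged then, once.
The state is a dict: "t": time; "joint_positions": joint angles; "joint_vel": joint speeds; "joint_torque": joint torques, N m; "position": TCP position; "orientation": TCP orientation; "contact_force": force on the tool from outside, world axes, zero at the start; "ft_torque": the same for the moment, N m; "opening": finger opening in m; "finger_force": force on a finger pad.
Only numpy, scipy, OpenCV 4.12 (cv2) and the standard library are available. Lean on these libraries where they do the work, as an engineer would, in place of code of your own. Each camera call takes 0.05 s, during which the arm holds its last target. There are 200 camera calls.

### The job

Make a half-aperture reading on the small bench light meter: swing the hinged chamber cover fully shut, so that its tab drops down behind the chamber's rim, and only then push the sprung shutter away from its rest by its upright thumb tab to half of its travel (index line at the long middle mark), never opening it right up. The spring drives the shutter back, so finish while still holding it there with the fingers, steady at the half mark; leave the things standing round the meter alone.

Things in the scene. Friction and masses are not known exactly. Their poses are not given: they have to be found in the camera images.
- meter: Flat white housing screwed down, 170 (x) x 200 (y) x 55 mm high. Origin: centre of underside; x from its front (dark display, facing the robot) to its back, y to its left, z up. Left half: sample chamber with hinged grey cover. Right half: steel shutter sliding along x between two 6 mm high rails (outer sides 30 mm off the shutter's middle line); 9 mm high end block at x = 64 mm.
- cover (a joint): Cover angle (rad): 0 shut flat, 1.57 upright, limit 1.9. Grey panel 120 mm along the meter's x, 4 mm thick, reaching 90 mm from its hinge; shut, its top is 61 mm above the worktop. A 40 mm wide tab under its free edge, 13 mm deep, then stands behind the chamber's rim. Its outer face looks to meter +y when upright: push it from there toward -y, then down.
- cover_hinge (a point): Middle of the cover's hinge line, 57 mm above the worktop at the meter's left edge (meter x = 0, y = +96 mm). The line runs along the meter's x. The hinge has friction: about 1 N at the free edge moves the cover, and it stays where it is left.
- cover_edge (a point): Middle of the cover's free edge on its outer (top when shut) face, 90 mm from the hinge line. Mind when travelling there: a wall shelf hangs over the back of the worktop, about 0.5 m above it, beginning some 0.62 m ahead of the robot; draw the arm in before swinging it across.
- shutter (a joint): Shutter travel (m) along the meter's +x: 0 = at rest, closed; 0.030 = half; 0.060 = fully open at its stop. A spring drives it back to 0: 2.3 N at rest, rising 1.5 N per 10 mm, so 6.8 N at half and 11.3 N fully open, plus 0.4 N friction.
- shutter_tab (a point): Centre of the top of the black upright thumb tab on the shutter, moving with it: 12 mm thick along the travel (meter x), 26 mm wide (meter y), rising 33 mm above the shutter plate, top 93 mm above the worktop. At rest at meter x = -43, y = -55 mm. The plate is 64 x 46 mm, its top 60 mm above the worktop; a thin index line on it lies right of the tab's middle.
- half_mark (a point): The long middle one of three dark marks on the housing top just right of the shutter's right rail (meter x = -13 mm); the index line of the shutter stands at it at half travel. The short marks 30 mm before and behind it are closed and fully open.
- film_can: Small black round pot, 26 mm across, 42 mm high, standing behind the meter; leave alone. Origin at the centre of its underside.
- label_roll: White label roll standing on end, 52 mm across, 31 mm high, right of the meter; leave alone. Origin at the centre of its underside.
- strip_tub: White round tub, 42 mm across, 125 mm high, behind and right of the meter; leave alone. Origin at the centre of its underside.
- stapler: Black stapler, 100 x 28 x 36 mm, on the worktop left of the meter; leave alone. Origin at the centre of its underside.

How it is judged:
By the outcome, as a careful person would: the job done as asked, in the order asked, and still so for the second after the job is handed in, while the arm keeps its last pose, push and grip.
It also fails if it takes over 48 s, if anything falls off the work surface, if the arm or the gripper's body presses on something with over 40 N, if the wrist force passes 120 N, or if a joint passes its speed limit or range.

## Working session

There is one attempt and no reset: what is moved stays moved. The work goes in short steps, Python scripts to look and compute and a tool call to move; the robot and the scene stay as the last step left them, time stands still between calls to the robot, and variables do not carry over. Pictures are saved under pics/ and viewed, at most 10 in all, crops included, and the job is handed in when it is done.

Besides the shell and the picture viewer there is one more tool, called after ">>>" by a JSON object that holds its "fn" and its "kwargs". send_rows: Moves the arm, as the interface text tells. Its arguments: {"type":"object","properties":{"motion":{"type":"array","items":{"type":"array"}},"gripper":{"type":"number"}},"required":["motion"]}

```bash
mkdir -p pics; python3 - <<'E'
from rig import robot, optics
import cv2, numpy as np
s=robot.get_state(); print(s)
for n in ("scene","top"):
    c=optics.capture(n); cv2.imwrite(f"pics/{n}0.png",c["image"]); print(n,c["fx"],c["fy"],c["cx"],c["cy"],np.round(c["extrinsics"],4).tolist())
E
```

```text
{'t': 0.0, 'joint_positions': array([-7.83054690e+01,  5.99880014e+00,  5.52764395e+00,  8.96042118e+01,
       -1.49703929e-03,  7.75283616e+01]), 'joint_vel': array([ 0.11923224, -0.02420938, -0.09577735,  0.03186507,  0.08291084,
       -0.04130848]), 'joint_torque': array([ 3.51115894e-03, -5.56932735e+01,  5.03648579e+01,  1.74247893e-02,
        6.73647855e-05,  5.08933141e-06]), 'position': array([ 0.24557986, -0.54708167,  0.23052608]), 'orientation': array([[ 9.12362029e-01,  4.09384223e-01, -2.92213286e-04],
       [ 4.09384246e-01, -9.12361164e-01,  1.28281809e-03],
       [ 2.58561434e-04, -1.29002203e-03, -9.99999134e-01]]), 'contact_force': array([-0.33074132,  0.18258165, -1.54069243]), 'ft_torque': array([-0.00116568, -0.04865424, -0.02147699]), 'finger_force': 0.0, 'opening': 0.08513715666170327}
scene 470.85626717622574 470.85626717622574 248.9908700150135 188.31059609205465 [[0.976, -0.1372, 0.1693, 0.3741], [-0.2175, -0.6606, 0.7185, -0.703], [0.0133, -0.7381, -0.6746, 0.8491], [0.0, 0.0, 0.0, 1.0]]
top 481.05095911008357 481.05095911008357 260.24087375637225 189.42637974263187 [[-0.0279, -0.9944, 0.1015, 0.4404], [-0.9996, 0.0285, 0.0042, 0.088], [-0.0071, -0.1013, -0.9948, 1.2127], [0.0, 0.0, 0.0, 1.0]]
```

View pics/scene0.png

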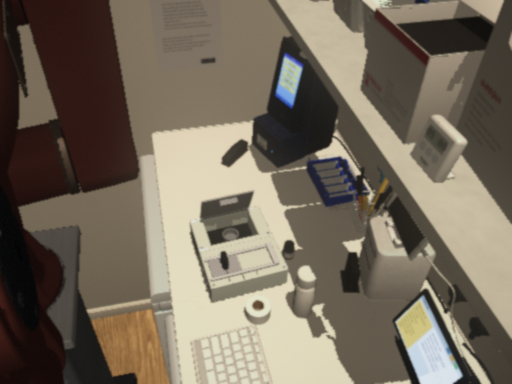

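View pics/top0.png

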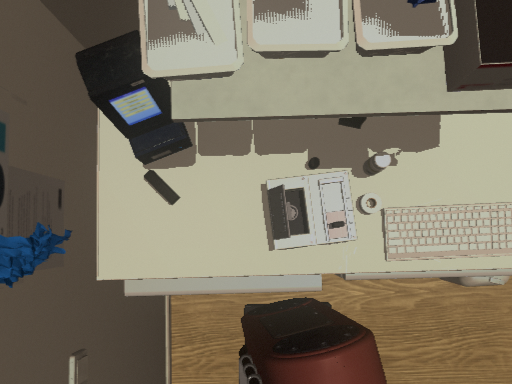

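The scene view shows the meter around (238,245) with its cover standing up. In the top view the meter's corners are near (267,181), (349,172), (357,241) and (276,249), the tab is near (337,225) and the can near (314,162). I'll enlarge both crops.

```bash
python3 - <<'E'
import cv2, numpy as np
a=cv2.imread("pics/top0.png")[150:260,255:365]; b=cv2.imread("pics/scene0.png")[180:305,180:305]
a=cv2.resize(a,(400,400),interpolation=3)
b=cv2.resize(b,(400,400),interpolation=3)
cv2.imwrite("pics/crop.png",np.hstack([a,b]))
E
```

```text
(no output)
```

View pics/crop.png

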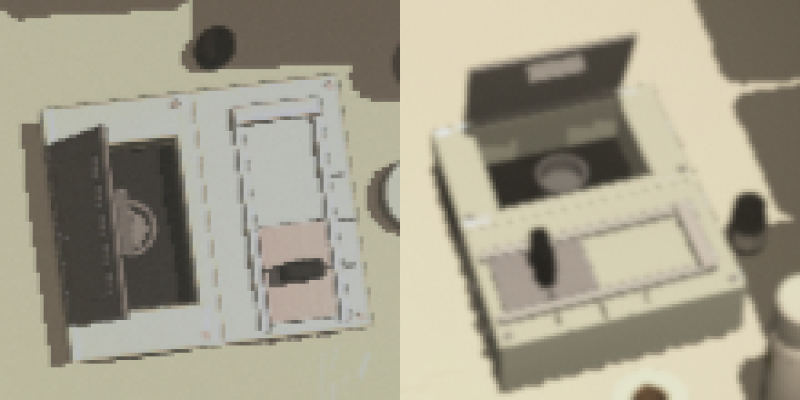

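The left half of the crop (top view) shows the meter's top corners at crop (43,110), (345,73), (372,327) and (72,362), with the tab near (300,268) and the cover almost upright. The right half (scene view) has the corners at (433,132), (500,358), (743,285) and (655,88), and the tab top at (540,232).

```bash
cat > h.py <<'E'
import numpy as np
C={"scene":(470.856,248.991,188.311,np.array([[0.976,-0.1372,0.1693,0.3741],[-0.2175,-0.6606,0.7185,-0.703],[0.0133,-0.7381,-0.6746,0.8491]])),
"top":(481.051,260.241,189.426,np.array([[-0.0279,-0.9944,0.1015,0.4404],[-0.9996,0.0285,0.0042,0.088],[-0.0071,-0.1013,-0.9948,1.2127]]))}
def onplane(n,uv,z):
    f,cx,cy,E=C[n]; d=E[:,:3]@np.array([(uv[0]-cx)/f,(uv[1]-cy)/f,1]); t=(z-E[2,3])/d[2]; return E[:,3]+t*d
def T(u,v): return (u/3.636+255-.3,v/3.636+150-.3)
def S(u,v): return ((u-400)/3.2+180-.3,v/3.2+180-.3)
E
python3 - <<'E'
from h import *
L=np.array([[85,100],[85,-100],[-85,-100],[-85,100]])/1000
def fit(W):
    a=(L[:,0]+1j*L[:,1]); w=W[:,0]+1j*W[:,1]; c=w.mean(); q=(np.conj(a)*(w-c)).sum(); 
    th=np.angle(q); r=abs(w-c-a*np.exp(1j*th)); print("ctr",c,"yaw",np.degrees(th),"scale",abs(q)/(abs(a)**2).sum(),"res",r); return c,th
t=np.array([onplane("top",T(*p),.055) for p in [(43,110),(345,73),(372,327),(72,362)]])
s=np.array([onplane("scene",S(*p),.055) for p in [(655,88),(743,285),(500,358),(433,132)]])
for W in (t,s): c,th=fit(W)
c,th=fit((t+s)/2)
m=lambda p:(p[0]+1j*p[1]-c)*np.exp(-1j*th)
print("tab",m(onplane("top",T(300,266),.093)),m(onplane("scene",S(540,232),.093)))
# cover free edge, top view at z .147
for p in [(103,127),(126,318)]: print("edge",m(onplane("top",T(*p),.147)))
for p in [(470,70),(635,36)]: print("edge s",m(onplane("scene",S(*p),.147)))
print("can",onplane("top",T(212,48),.042),"stapler",onplane("top",(161,187),.036))
E
```

```text
ctr (0.5066606232529332-0.030056795621255964j) yaw 4.737681525169699 scale 0.9985266498873271 res [0.00199559 0.00249709 0.00208373 0.00038042]
ctr (0.5066380548701632-0.03202122229130308j) yaw 5.009354521052568 scale 0.9884628621447495 res [0.00284659 0.00610375 0.00347021 0.00206756]
ctr (0.5066493390615481-0.031039008956279524j) yaw 4.872830031435365 scale 0.9934919640384562 res [0.00137066 0.00189324 0.00119876 0.00121427]
tab (-0.03941221672218005-0.049438765553090055j) (-0.04113258777145309-0.04396699687627415j)
edge (0.057742182286747+0.06781799384703902j)
edge (-0.05950735660145391+0.0676586595896283j)
edge s (-0.059941797042912665+0.06070519300869337j)
edge s (0.056093208625859245+0.06104279427796522j)
can [ 0.62164687 -0.0385478   0.042     ] stapler [0.5734637  0.33721785 0.036     ]
```

The meter is at about (0.507, -0.030) with yaw about 4.8°, and the cover stands at about 70°. I'll travel with the fingers shut to a point left of the cover.

>>> {"fn": "send_rows", "kwargs": {"motion": [[[4,-4.2,0],[0,0,0.03]],[[8,-8.4,0],[0,0,0.06]],[[12,-12.6,0],[0,0,0.09]],[[16,-16.8,0],[0,0,0.12]],[[20,-21,0],[0,0,0.15]],[[24,-25,0],[0,0,0.18]],[[28,-29,0],[0,0,0.21]],[[32,-33.2,0],[0,0,0.24]],[[36,-37.4,0],[0,0,0.27]],[[40,-41.6,0],[0,0,0.3]]], "gripper": 0}}

```text
t: 1.35
position: [0.4405, -0.0022, 0.2312]
orientation: [[0.993, 0.12, 0.0], [0.12, -0.993, -0.0], [0.0, 0.0, -1.0]]
contact_force: [1.0, -1.2, 0.2]
opening: -0.0002
finger_force: 0.0
```

>>> {"fn": "send_rows", "kwargs": {"motion": [[[3.1,-4.3,0],[0,0,0.02]],[[6.2,-8.6,0],[0,0,0.039]],[[9,-12.7,0],[0,0,0.039]],[[9,-14,0],[0,0,0.039]],[[9,-14,0],[0,0,0.039]]]}}

```text
t: 1.98
position: [0.5121, 0.1462, 0.2309]
orientation: [[0.996, 0.084, -0.001], [0.084, -0.996, -0.0], [-0.001, 0.0, -1.0]]
contact_force: [-0.7, -1.3, -0.2]
opening: 0.0
finger_force: 0.0
```

```bash
cat >> h.py <<'E'
from scipy.spatial.transform import Rotation as Ro
c0=np.array([0.5066,-0.0305]); th=np.radians(4.8); R2=np.array([[np.cos(th),-np.sin(th)],[np.sin(th),np.cos(th)]])
def mpos(p): return np.r_[R2.T@(np.array(p[:2])-c0),p[2]]
Rm=np.array([[np.cos(th),np.sin(th),0],[np.sin(th),-np.cos(th),0],[0,0,-1]])
def shift(s,pm): # cm shift in tool frame to reach meter-frame point
    w=np.r_[c0+R2@np.array(pm[:2]),pm[2]]; return np.round(100*s["orientation"].T@(w-s["position"]),2)
def show(s): print("t",round(s["t"],2),"m",np.round(mpos(s["position"])*1000,1),"F",np.round(s["contact_force"],1),"rot",np.round(Ro.from_matrix(s["orientation"].T@Rm).as_rotvec(),3))
E
python3 - <<'E'
from h import *; from rig import robot,optics; import cv2
s=robot.get_state(); show(s)
for p in [(0,.13,.135),]: print(shift(s,p))
c=optics.capture("scene")["image"][150:310,150:350]; cv2.imwrite("pics/s1.png",cv2.resize(c,(750,600)))
E
```

```text
t 1.98 m [ 20.2 175.6 230.9] F [-0.7 -1.3 -0.2] rot [0.    0.001 0.001]
[-2.02  4.56  9.6 ]
```

View pics/s1.png

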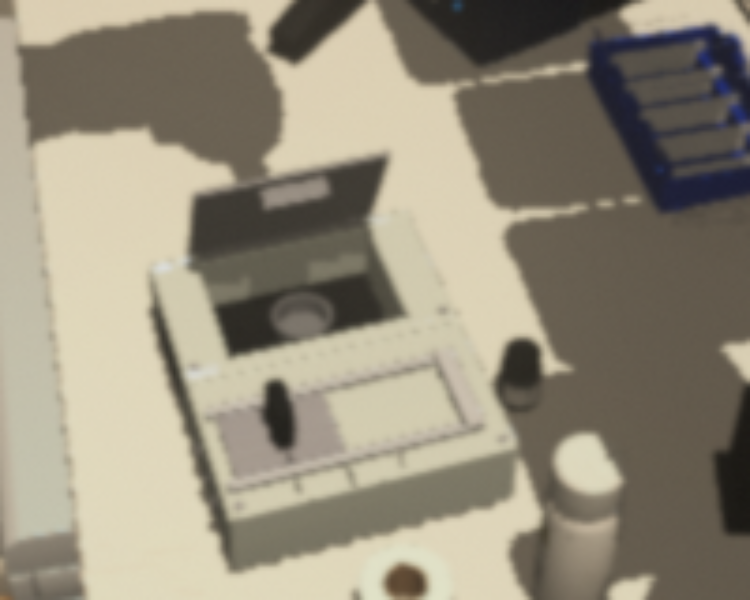

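The cover is upright (crop 190–390, 155–260), the shutter is at rest and nothing has been disturbed. Next I'll sweep the cover over.

>>> {"fn": "send_rows", "kwargs": {"motion": [[[-2,2.3,5],[0,0,0]],[[-2,4.6,10.2],[0,0,0]],[[-2,7.5,10.2],[0,0,0]],[[-2,8.7,10.2],[0,0,0]],[[-2,9.9,10.7],[0,0,0]],[[-2,10.8,11.2],[0,0,0]],[[-2,11.6,11.8],[0,0,0]],[[-2,12.2,12.5],[0,0,0]],[[-2,12.8,13.3],[0,0,0]],[[-2,13.3,14.2],[0,0,0]]]}}

```text
t: 3.28
position: [0.5037, 0.0113, 0.0886]
orientation: [[0.997, 0.083, -0.0], [0.083, -0.997, -0.0], [-0.0, 0.0, -1.0]]
contact_force: [0.4, 0.3, 1.6]
opening: -0.0004
finger_force: 0.3
```

>>> {"fn": "send_rows", "kwargs": {"motion": [[[0,0.4,0.9],[0,0,0]],[[0,0.6,1.6],[0,0,0]],[[0,0.7,2.2],[0,0,0]],[[0,0.7,2.6],[0,0,0]],[[0,0.7,2.8],[0,0,0]],[[0,0.7,2.8],[0,0,0]],[[0,0.7,2.8],[0,0,0]]]}}

```text
t: 4.15
position: [0.5044, 0.0046, 0.0614]
orientation: [[0.997, 0.083, 0.0], [0.083, -0.997, -0.0], [0.0, 0.0, -1.0]]
contact_force: [0.2, -0.2, -0.1]
opening: -0.0001
finger_force: 0.0
```

```bash
python3 - <<'E'
from h import *; from rig import robot,optics; import cv2
s=robot.get_state(); show(s)
E
```

```text
t 4.15 m [ 0.7 35.2 61.4] F [ 0.2 -0.2 -0.1] rot [ 0.    -0.    -0.001]
```

>>> {"fn": "send_rows", "kwargs": {"motion": [[[0,0,0.1],[0,0,0]],[[0,0,0.2],[0,0,0]],[[0,0,0.3],[0,0,0]],[[0,0,0.3],[0,0,0]]]}}

```text
t: 4.65
position: [0.5046, 0.0045, 0.0606]
orientation: [[0.997, 0.083, 0.001], [0.083, -0.997, -0.001], [0.001, 0.001, -1.0]]
contact_force: [-9.5, 2.0, 21.6]
opening: 0.0002
finger_force: 10.7
```

```bash
python3 - <<'E'
from h import *; from rig import robot,optics; import cv2
s=robot.get_state(); show(s)
a=optics.capture("top")["image"][150:260,255:365];b=optics.capture("scene")["image"][180:305,180:305]
cv2.imwrite("pics/s2.png",np.hstack([cv2.resize(i,(400,400),interpolation=3) for i in (a,b)]))
E
```

```text
t 4.65 m [ 1.  35.1 60.6] F [-9.5  2.  21.6] rot [ 0.001 -0.001 -0.001]
```

View pics/s2.png

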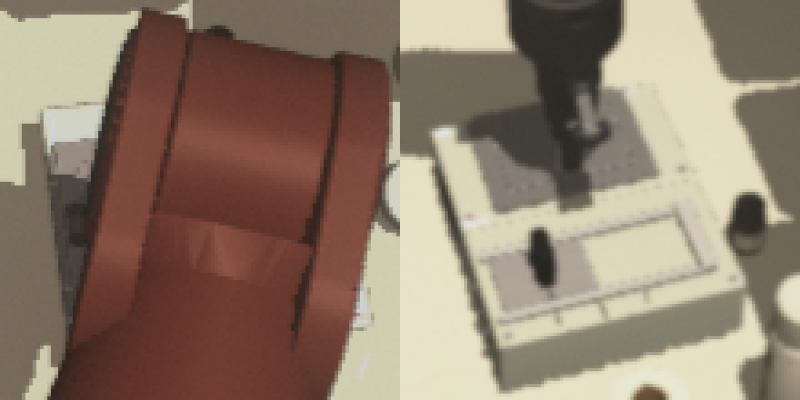

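The cover is flat and bearing at z = 60.6 mm under 21 N, so it is shut. I'll lift off and go in front of the thumb tab.

>>> {"fn": "send_rows", "kwargs": {"motion": [[[0,0,-3.5],[0,0,0]],[[0,0,-7],[0,0,0]],[[-4,4.5,-7],[0,0,0]],[[-8.1,9,-7],[0,0,0]],[[-8.1,9,-7],[0,0,0]],[[-8.1,9,-4],[0,0,0]],[[-8.1,9,-1.3],[0,0,0]],[[-8.1,9,-1.3],[0,0,0]],[[-8.1,9,-1.3],[0,0,0]]]}}

```text
t: 5.88
position: [0.4315, -0.0917, 0.0723]
orientation: [[0.997, 0.083, 0.001], [0.083, -0.997, -0.0], [0.001, 0.0, -1.0]]
contact_force: [-0.6, 0.3, 0.9]
opening: -0.0003
finger_force: 0.0
```

```bash
python3 - <<'E'
from h import *; from rig import robot,optics; import cv2
s=robot.get_state(); show(s)
a=optics.capture("wrist")["image"];b=optics.capture("scene")["image"][180:305,180:305]
cv2.imwrite("pics/s3.png",np.hstack([cv2.resize(a,(400,400)),cv2.resize(b,(400,400),interpolation=3)]))
E
```

```text
t 5.88 m [-79.9 -54.7  72.3] F [-0.6  0.3  0.9] rot [ 0.    -0.001 -0.   ]
```

View pics/s3.png

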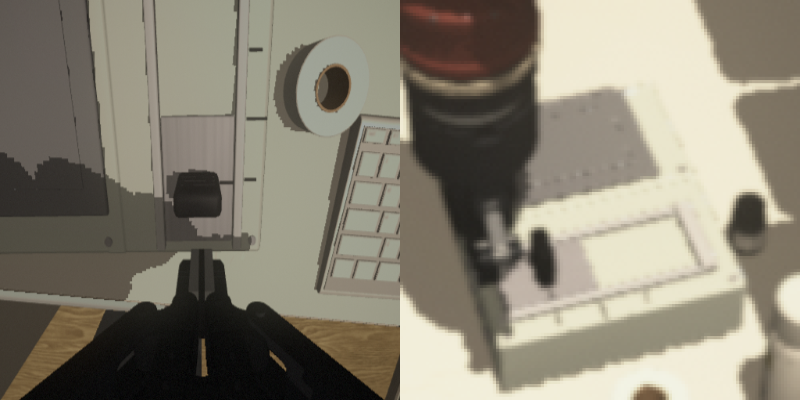

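The wrist view shows the cover flat, the index line near (225,181) at the closed mark, the half mark at (260,118) and the fingers in line with the tab. I'll push most of the way and then measure.

>>> {"fn": "send_rows", "kwargs": {"motion": [[[1,0,0],[0,0,0]],[[1.8,0,0],[0,0,0]],[[2.4,0,0],[0,0,0]],[[3,0,0],[0,0,0]],[[3.6,0,0],[0,0,0]],[[4.2,0,0],[0,0,0]],[[4.5,0,0],[0,0,0]],[[4.5,0,0],[0,0,0]],[[4.5,0,0],[0,0,0]]]}}

```text
t: 7.1
position: [0.4757, -0.0879, 0.0712]
orientation: [[0.997, 0.083, -0.001], [0.083, -0.997, 0.0], [-0.001, -0.0, -1.0]]
contact_force: [-5.8, 1.2, 3.9]
opening: -0.0001
finger_force: 2.6
```

```bash
cat > look.py <<'E'
import sys; from h import *; from rig import robot,optics; import cv2
s=robot.get_state(); show(s)
c=optics.capture("wrist"); H=c["hand_eye"]; X=np.eye(4); X[:3,:3]=s["orientation"]; X[:3,3]=s["position"]; E=X@H
K=np.array([[c["fx"],0,c["cx"]],[0,c["fy"],c["cy"]],[0,0,1]])
# rectified top-down view of meter region, 0.25 mm/px, plane z: rows = meter x (up), cols = -y
def rect(z,x0,x1,y0,y1,r=.00025):
    n,m=int((x1-x0)/r),int((y1-y0)/r)
    xs=x1-np.arange(n)*r; ys=y1-np.arange(m)*r
    Y,Xm=np.meshgrid(ys,xs); w=np.stack([Xm,Y],-1)@R2.T+c0; P=np.concatenate([w,np.full((n,m,1),z)],-1)
    q=(P-E[:3,3])@E[:3,:3]@K.T; uv=(q[...,:2]/q[...,2:]).astype(np.float32)
    return cv2.remap(c["image"],uv[...,0],uv[...,1],1)
a=rect(.055,-.06,.04,-.105,-.075); b=rect(.060,-.06,.04,-.09,-.03)
cv2.imwrite("pics/%s.png"%sys.argv[1],np.hstack([cv2.resize(i,None,fx=1.45,fy=1.45) for i in (a,b)]))
E
python3 look.py s4
```

```text
t 7.1 m [-35.6 -54.6  71.2] F [-5.8  1.2  3.9] rot [-0.     0.001 -0.001]
```

View pics/s4.png

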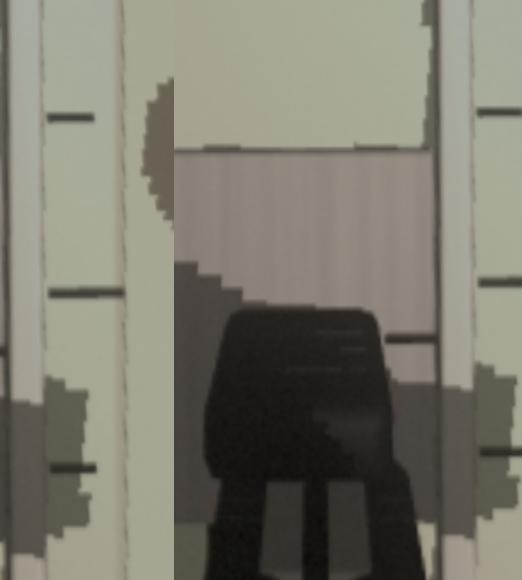

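In the rectified view (5.8 px/mm) the half mark is at row 292.5 and the index line at row 338. That leaves about 7.9 mm, and the push force agrees with about 22 mm of travel.

>>> {"fn": "send_rows", "kwargs": {"motion": [[[0.3,0,0],[0,0,0]],[[0.6,0,0],[0,0,0]],[[0.8,0,0],[0,0,0]],[[0.8,0,0],[0,0,0]],[[0.8,0,0],[0,0,0]],[[0.8,0,0],[0,0,0]]]}}

```text
t: 7.9
position: [0.4834, -0.0872, 0.0712]
orientation: [[0.997, 0.083, -0.001], [0.083, -0.997, 0.0], [-0.001, -0.0, -1.0]]
contact_force: [-5.4, 0.2, 4.8]
opening: -0.0
finger_force: 3.2
```

```bash
python3 look.py s5
```

```text
t 7.9 m [-27.9 -54.6  71.2] F [-5.4  0.2  4.8] rot [-0.     0.001 -0.001]
```

View pics/s5.png

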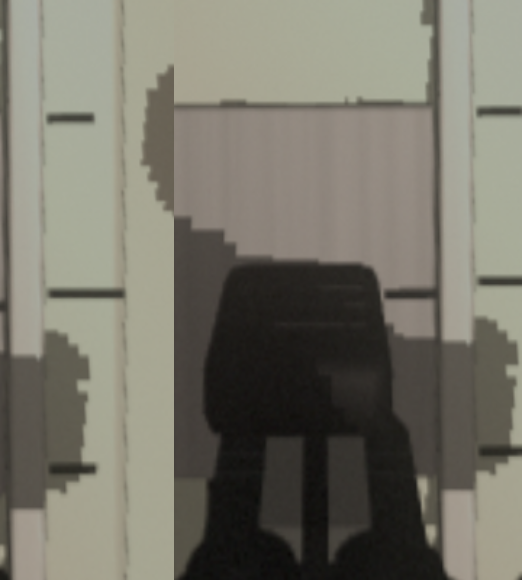

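The index line (row 293.5) is level with the half mark (row 293), and the position is steady. Handing in.

```bash
python3 - <<'E'
from h import *; from rig import robot
show(robot.get_state()); print(robot.sign_off())
E
```

```text
t 7.95 m [-27.9 -54.6  71.2] F [-6.2  0.2  4.4] rot [-0.     0.001 -0.001]
the job is handed in; nothing more can be done
None
```

The job is handed in at about 8 s: the cover was pressed fully shut first, then the shutter was pushed to the half mark (within about 0.2 mm in the wrist view) and held there by the closed fingers; no verdict came back.

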